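# Load the specimen carrier in reverse order

### The arm

A 7-joint arm with a two-finger parallel gripper is mounted at the origin on the work surface. World frame = base frame: x ahead of the robot, y to its left, z up, the work surface at z = 0. Lengths are in mm, angles in rad, forces in N, time in s.
With the tool pointing down it reaches from about 425 to 825 mm from the base axis. Payload 3.6 kg.
Tool frame: the origin (TCP) lies on the centre line of the jaws, within the pads' length; the fingertips stand 22 mm ahead of it and the grasp point (between the pads) lies 3 mm ahead of it; z points along the fingers, y is the line along which they close (so a half turn about z gives the same grasp; the last joint's range is limited). The gripper opens to 85 mm and grips with 20 to 120 N. Pads are 22 mm wide; open, the fingers measure 114 mm over their backs; the gripper's body (76 mm by 85 mm) begins 54 mm behind the grasp point. The pads swing forward as they close: fully open they stand 13 mm farther back than shut.
Start: joints at [-0.026, 0.615, -0.013, 1.423, 0.008, 1.103, -0.04], TCP at [649.973, 0.023, 253.297] pointing down, gripper open.
Joint ranges: [-3.12, 3.12], [-0.3, 2.06], [-1.34, 1.32], [0.26, 2.42], [-1.36, 4.5], [0.01, 1.98], [-2.84, 2.84]. Speed limits (rad/s): [2.79, 2.79, 3.14, 3.14, 3.14, 3.14, 3.14].

### API

Orientations are given as a 3x3 rotation matrix whose columns are the frame's x, y, z axes.
In Python, from station import status, snapshot, camera_params, job gives the robot as it stands.
- The arm moves only by the tool drive_effector, called after "Emit:" as name([rows], argument=value, ...), one row to a line, values as JSON. Schema: {"type":"object","properties":{"motion":{"type":"array","items":{"type":"array","items":{"type":"number"},"minItems":6,"maxItems":6},"minItems":1,"maxItems":10},"jaw":{"type":"number"},"force":{"type":"number"},"only":{"type":"string"},"quiet":{"type":"boolean"},"lines":{"type":"string"}},"required":["motion"],"additionalProperties":false}. motion is a list of rows, 1 to 10 of them, each of 6 numbers: dx, dy, dz in parts of the range, where 1.0 means 300 mm, then a rotation vector rx, ry, rz in parts of the range, where 1.0 means 2 rad; each row is the pose to reach, as a shift and turn from the pose commanded when the call began, along the tool's axes at that moment; what a row does not reach only later rows make up. A row lasts 1/8 s, in which the tool goes at most 62.5 mm and 0.188 rad, less where a joint would pass 70% of its speed; a pose out of reach is approached as far as the arm can. jaw is the finger opening in mm, set as the call begins (left out keeps the last). The fingers move at their own pace and stop on an object; force is the grip in N (left out, the last holds). Time passes only in rows, so rows that do not move let the fingers close. The tool returns the time, the measured TCP pose, the force, the opening and the grip force at its end. only (a regular expression) keeps the lines of the reply that match it, lines (a string "A,B") keeps lines A to B, and quiet returns only ok. A shift or turn number past 1, either way, is cut back to 1. Input that does not fit is refused with a message, and nothing moves.
- status.sense(): the state, without advancing time (a new reading comes with each control period).
- snapshot(name): name is "scene" or "side" or "wrist"; returns (picture, depth): 480x640x3 uint8, red, green, blue; 480x640 float32, mm along the optical axis (not along the pixel's ray), 0 where there is no reading.
- camera_params(name): a dict with "intrinsics" (3x3 intrinsics, pixels), "R" (3x3) and "t" (3): a world point X has camera coordinates R X + t. Camera axes: x right, y down, z forward; pixel columns grow to the right and rows downward; lengths in mm; the calibration is good to about 2 mm. A picture is of the moment at which its call begins: read the wrist's pose just before it. camera_params takes no time and is no camera call; for the wrist camera it gives the pose at the moment of the call.
- job.finish_job(): hands the job in; it is judged then, once.
The state is a dict: "t": time; "qpos": joint angles; "dq": joint speeds; "joint_torque": joint torques, N m; "tcp_pos": TCP position; "tcp_rot": TCP orientation; "contact_force": force on the tool from outside, world axes, zero at the start; "wrist_torque": the same for the moment, N m; "gripper_width": finger opening in mm; "grip_force": force on a finger pad.
Only numpy, scipy, OpenCV 4.12 (cv2) and the standard library are available. Lean on these libraries where they do the work, as an engineer would, in place of code of your own. Each camera call takes 0.05 s, during which the arm holds its last target. There are 200 camera calls.

### The job

Move the four specimen containers from the foam blocks on the bench rack into the blue carrier in reverse order, so that the last received comes first: the container nearest the bench rack's grip tab goes into the compartment farthest from the carrier's grip tab, the next one into the compartment beside it, and so on, until the one farthest from the bench rack's tab stands nearest the carrier's. Keep every container upright all the time and set it down gently on the compartment's floor, without dropping it. At the end all four stand upright and still, each in its own compartment.

Things in the scene. Friction and masses are not known exactly. Their poses are not given: they have to be found in the camera images.
- bench_rack: Dark steel plate 78 (x) by 296 (y) by 8 mm, fixed to the table, carrying a row of four black foam blocks along its y axis at y = +108, +36, -36 and -108 mm, one container in each. Its flat loop-shaped grip tab sticks out at the +y end, 8 mm high, as far as y = 211 mm. Origin: centre of underside, on the table; z up.
- carrier: Blue plastic carrier 78 (x) by 294 (y) mm, fixed, empty, with four open compartments in a row at y = +108, +36, -36, -108 mm (x = 0), each 66 by 66 mm inside; floor 6 mm above the table, walls 6 mm thick, tops 20 mm above the table. Flat loop-shaped grip tab, 8 mm high, sticks out at the +y end to y = 211 mm. Origin: centre of underside, on the table; z up.
- pot: Low wide specimen pot, 66 mm tall: white round body 46 mm in diameter up to 44 mm, then a wide flat grey screw cap 52 mm in diameter and 22 mm high (grip the cap). About 90 g. Loose, stands upright at the start in its foam block, its underside 14 mm above the table. Origin: centre of underside, z up.
- vial: Tall slim specimen vial, 96 mm tall: white cylinder 34 mm in diameter up to 78 mm, then a grey cap 30 mm in diameter. About 80 g. Loose, stands upright at the start in its foam block, its underside 14 mm above the table. Origin: centre of underside, z up.
- square: Square-section bottle, 86 mm tall: white body 42 by 42 mm up to 64 mm, sides along its x and y axes, then a grey round cap 32 mm in diameter at 68 to 86 mm. About 100 g. Its sides are parallel to the bench rack's within 2 degrees at the start. Loose, stands upright at the start in its foam block, its underside 14 mm above the table. Origin: centre of underside, z up.
- flask: Round narrow-necked bottle, 88 mm tall: white cylinder 46 mm in diameter up to 62 mm, a sloping shoulder to 72 mm, then a small grey cap 24 mm in diameter. About 100 g. Loose, stands upright at the start in its foam block, its underside 14 mm above the table. Origin: centre of underside, z up.
- holder_pot: Black foam block 68 (x) by 66 (y) by 16 mm, fixed on the bench rack, where the pot stands at the start; recess 52 mm across (round) and 10 mm deep, its floor 6 mm above the block's origin. Origin: centre of underside, 8 mm above the table; axes as the bench rack's. It stays behind and marks where the pot came from.
- holder_vial: Black foam block 68 (x) by 66 (y) by 16 mm, fixed on the bench rack, where the vial stands at the start; recess 40 mm across (round) and 10 mm deep, its floor 6 mm above the block's origin. Origin: centre of underside, 8 mm above the table; axes as the bench rack's. It stays behind and marks where the vial came from.
- holder_square: Black foam block 68 (x) by 66 (y) by 16 mm, fixed on the bench rack, where the square bottle stands at the start; recess 48 by 48 mm (square) and 10 mm deep, its floor 6 mm above the block's origin. Origin: centre of underside, 8 mm above the table; axes as the bench rack's. It stays behind and marks where the square bottle came from.
- holder_flask: Black foam block 68 (x) by 66 (y) by 16 mm, fixed on the bench rack, where the flask stands at the start; recess 52 mm across (round) and 10 mm deep, its floor 6 mm above the block's origin. Origin: centre of underside, 8 mm above the table; axes as the bench rack's. It stays behind and marks where the flask came from.
Not all that is in view belongs to the job. What is shaped like the vial but red or yellow is not meant.

How it is judged:
By the outcome, as a careful person would: the job done as asked, in the order asked, and still so for the second after the job is handed in, with the robot touching nothing.
It also fails if it takes over 96 s, if anything falls off the work surface, if the arm or the gripper's body presses on something with over 40 N, if the wrist force passes 120 N, or if a joint passes its speed limit or range.

## Working session

There is one attempt and no reset: what is moved stays moved. The work goes in short steps, Python scripts to look and compute and a tool call to move; the robot and the scene stay as the last step left them, time stands still between calls to the robot, and variables do not carry over. Pictures are saved under pics/ and viewed, at most 14 in all, crops included, and the job is handed in when it is done.

```bash
mkdir -p pics; ls
```

Run:
```python
from station import status,snapshot,camera_params
import cv2,numpy as np
s=status.sense();print(s['tcp_pos'],s['tcp_rot'],s['gripper_width'])
for n in ["scene","side","wrist"]:
    c=camera_params(n);p,d=snapshot(n);np.savez(f'pics/{n}0.npz',p=p,d=d,K=c['intrinsics'],R=c['R'],t=c['t'])
    cv2.imwrite(f'pics/{n}0.png',p[:,:,::-1])
    print(n,np.round(c['intrinsics'],1).tolist(),np.round(c['R'],3).tolist(),c['t'])
```

```text
pics
[6.49282241e+02 3.34878910e-02 2.52139342e+02] [[-1.29610167e-04  9.99996647e-01 -2.58625326e-03]
 [ 9.99999991e-01  1.29544259e-04 -2.56515359e-05]
 [-2.53164157e-05 -2.58625656e-03 -9.99996655e-01]] 85.2762847745134
scene [[539.9, 0.0, 325.3], [0.0, 539.9, 247.7], [0.0, 0.0, 1.0]] [[0.715, 0.699, 0.014], [0.572, -0.572, -0.588], [-0.403, 0.428, -0.809]] [-338.81332911 -280.10892959  954.61548227]
side [[435.2, 0.0, 313.6], [0.0, 435.2, 245.1], [0.0, 0.0, 1.0]] [[0.968, -0.249, -0.006], [-0.184, -0.696, -0.694], [0.169, 0.674, -0.72]] [-486.46880281  128.20323911  612.59715684]
wrist [[432.9, 0.0, 315.7], [0.0, 432.9, 243.2], [0.0, 0.0, 1.0]] [[1.0, -0.0, -0.001], [-0.0, -0.965, 0.261], [-0.001, -0.261, -0.965]] [-649.6461143   -33.74974789  377.37960708]
```

View pics/scene0.png

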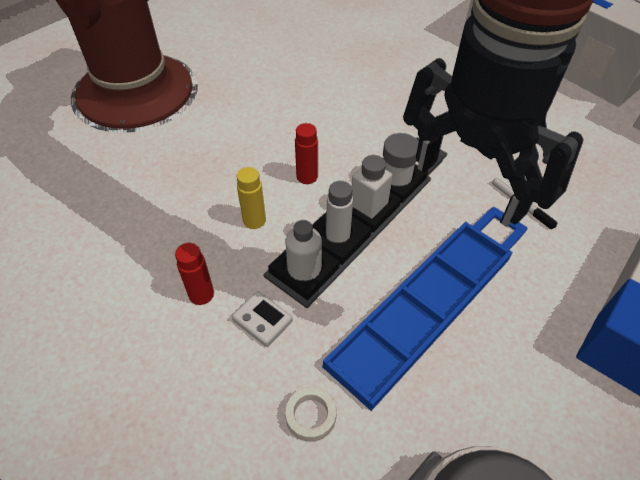

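View pics/side0.png

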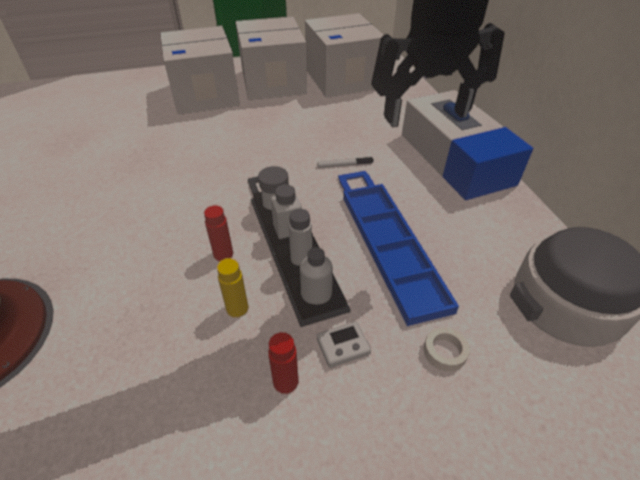

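Scene: the rack runs from the flask (303,250) through the vial (340,212) and square (371,187) to the pot (401,158). The carrier's tab is at (500,225). In the side view the rack's tab seems to be at the pot end, around (257,185), which I'll check. Next I'll measure positions from depth.

Create h.py:
```python
import numpy as np,cv2
def load(n):
    z=np.load(f'pics/{n}.npz');return z['p'],z['d'],z['K'],z['R'],z['t']
def cloud(d,K,R,t):
    v,u=np.mgrid[:480,:640];X=np.stack([(u-K[0,2])/K[0,0]*d,(v-K[1,2])/K[1,1]*d,d],-1)
    return (X-t)@R
def ray(uv,z,K,R,t):
    r=R.T@np.linalg.solve(K,[uv[0],uv[1],1.]);c=-R.T@t;return c+r*(z-c[2])/r[2]
```

Run:
```python
from h import *
for n in ['scene0','side0']:
    p,d,K,R,t=load(n);W=cloud(d,K,R,t);ok=(d>0)
    hsv=cv2.cvtColor(p,cv2.COLOR_RGB2HSV)
    print(n)
    # carrier
    m=((hsv[...,0]>105)&(hsv[...,0]<125)&(hsv[...,1]>150)&ok&(W[...,2]<40)&(W[...,2]>-10)).astype(np.uint8)
    k,l,st,c=cv2.connectedComponentsWithStats(m)
    for i in range(1,k):
        if st[i,4]<1500: continue
        P=W[l==i]; r=cv2.minAreaRect(P[:,:2].astype(np.float32)); print('blue',st[i],r,np.percentile(P[:,2],[1,50,99]))
        T=P[P[:,2]>16.5]; print('  walltops',len(T),cv2.minAreaRect(T[:,:2].astype(np.float32)))
    # dark rack
    m=((hsv[...,2]<75)&(hsv[...,1]<120)&ok&(W[...,2]<35)&(W[...,2]>3)&(W[...,0]>300)).astype(np.uint8)
    k,l,st,c=cv2.connectedComponentsWithStats(m)
    for i in range(1,k):
        if st[i,4]<200: continue
        P=W[l==i]; r=cv2.minAreaRect(P[:,:2].astype(np.float32)); print('dark',st[i],r,np.percentile(P[:,2],[1,50,99]))
    # tall things
    m=(ok&(W[...,2]>50)&(W[...,2]<120)&(W[...,0]>350)).astype(np.uint8)
    k,l,st,c=cv2.connectedComponentsWithStats(m)
    for i in range(1,k):
        if st[i,4]<100: continue
        P=W[l==i]; zt=np.percentile(P[:,2],98)
        T=P[P[:,2]>zt-5]; (x,y),r=cv2.minEnclosingCircle(T[:,:2].astype(np.float32)); print('tall',st[i],np.round([zt,x,y,r,*T[:,:2].mean(0)],1))
im=cv2.imread('pics/side0.png')[150:340,220:470];cv2.imwrite('pics/crop.png',cv2.resize(im,None,fx=3,fy=3,interpolation=cv2.INTER_CUBIC))
```

```text
scene0
blue [  323   208   204   202 13588] ((639.5183715820312, 40.80964660644531), (77.71158599853516, 357.81048583984375), 1.0202897787094116) [ 2.80779239  6.08710242 20.86470047]
  walltops 3149 ((640.0589599609375, 9.922500610351562), (77.69099426269531, 296.025146484375), 1.0044020414352417)
dark [ 264  150  182  157 4861] ((479.2949523925781, 78.28878784179688), (78.47272491455078, 356.3207092285156), 5.016707897186279) [ 3.83621347 21.23396219 25.15069186]
dark [532 208  25  21 230] ((673.7378540039062, 250.73548889160156), (12.180974960327148, 36.6342887878418), 82.75347137451172) [ 3.31694901 10.32279741 14.70733303]
dark [253 300  31  26 374] ((508.3130187988281, -138.5441436767578), (35.844356536865234, 19.34200668334961), 5.525688648223877) [13.38969507 15.74141827 17.8308937 ]
tall [ 574   16   66   68 2754] [118.6 562.1 574.8  48.6 562.7 575.9]
tall [295 123  23  38 761] [ 96.  367.1  69.7  15.8 366.7  68.7]
tall [ 326  133   93   95 3491] [109.6 485.2  13.1  15.3 486.3  11.9]
tall [237 167  26  40 863] [ 96.1 373.8 -45.3  15.3 374.7 -46.1]
tall [ 285  220   37   46 1
[... 1000 characters left out ...]
445), 6.254440784454346) [13.40638751 15.27935597 17.3836839 ]
tall [ 556    0   84   44 1787] [ 116.3 1550.4  617.    56.4 1550.1  611.7]
tall [ 237   24  143   57 3983] [118.7 644.1 610.2 172.2 640.  569.3]
tall [ 184   56   53   36 1460] [118.7 403.5 555.4  53.5 403.8 553.8]
tall [ 405   91  128   89 5912] [ 91.8 857.3 185.  106.  858.9 190.7]
tall [ 258  166   75  125 3418] [108.7 484.8   9.8  15.3 483.9   8.4]
tall [204 206  25  35 651] [ 95.1 365.5  66.   16.  364.6  64.6]
tall [ 523  227  117  103 9444] [ 108.9  848.4 -160.7   43.6  847.3 -164.5]
tall [217 259  27  38 820] [ 95.5 372.7 -48.4  15.  372.9 -49.8]
tall [ 268  332   30   44 1032] [  95.8  418.  -180.2   15.   417.9 -181.2]
```

View pics/crop.png

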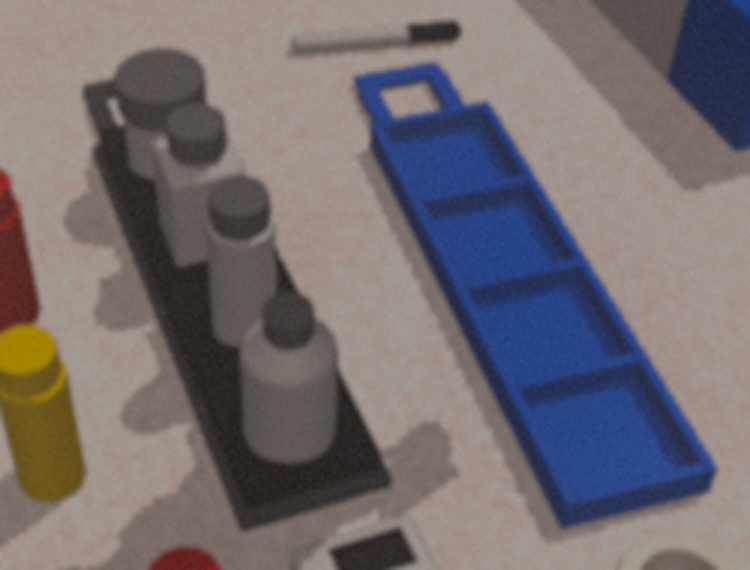

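View pics/wrist0.png

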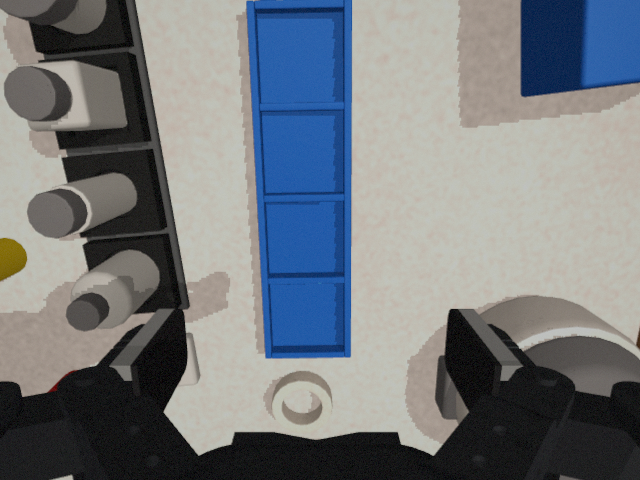

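The crop confirms the rack's tab: a dark loop at crop (100,100), beyond the pot. The order from the tab is therefore pot, square, vial, flask. The carrier's tab is at the same +y end, so the targets are pot −108, square −36, vial +36 and flask +108. The wrist view shows the row leaning at the left and the carrier in the middle (300,180). I'll move over the rack and cross-check with the wrist camera.

The manual's scale: shifts go in shares of 300 mm and turns go in shares of 2 rad. Converting my numbers, -165 mm is -0.55, -150 mm is -0.5, -0.088 rad is -0.044.

Emit:
drive_effector([
  [0, -0.1, 0, 0, 0, -0.015],
  [0, -0.2333, 0, 0, 0, -0.03],
  [0, -0.3667, 0, 0, 0, -0.044],
  [0.0167, -0.5, 0, 0, 0, -0.044],
  [0.0167, -0.55, 0, 0, 0, -0.044],
  [0.0167, -0.55, 0, 0, 0, -0.044],
  [0.0167, -0.55, 0, 0, 0, -0.044],
], jaw=85, force=40)

```text
t: 1.02
tcp_pos: [485.9, 5.0, 253.4]
tcp_rot: [[-0.088, 0.996, 0.001], [0.996, 0.088, 0.0], [-0.0, 0.001, -1.0]]
contact_force: [0.7, -0.0, -0.4]
gripper_width: 85.0
grip_force: 0.0
```

Run:
```python
from station import status,snapshot,camera_params
from h import *
c=camera_params('wrist');p,d=snapshot('wrist');K,R,t=c['intrinsics'],c['R'],c['t']
cv2.imwrite('pics/w1.png',p[:,:,::-1]);np.savez('pics/w1.npz',p=p,d=d,K=K,R=R,t=t)
W=cloud(d,K,R,t);ok=d>0;hsv=cv2.cvtColor(p,cv2.COLOR_RGB2HSV)
z=W[...,2]
m=(ok&(z>72)&(z<125)&(W[...,0]>440)&(W[...,0]<530)&(hsv[...,1]<60)&(hsv[...,2]>50)).astype(np.uint8)
k,l,st,cc=cv2.connectedComponentsWithStats(m)
for i in range(1,k):
    if st[i,4]<150: continue
    P=W[l==i];zt=np.percentile(P[:,2],98);T=P[P[:,2]>zt-4];(x,y),r=cv2.minEnclosingCircle(T[:,:2].astype(np.float32));print(st[i],np.round([zt,x,y,r],1))
m=(ok&(hsv[...,0]>105)&(hsv[...,0]<125)&(hsv[...,1]>150)&(z>16.5)&(z<24)&(W[...,0]<700));P=W[m];print('walls',cv2.minAreaRect(P[:,:2].astype(np.float32)),P[:,:2].min(0),P[:,:2].max(0))
m=(ok&(hsv[...,2]<75)&(z>3)&(z<28)&(W[...,0]>420)&(W[...,0]<540)&(W[...,1]>-110));P=W[m];print('rack',cv2.minAreaRect(P[:,:2].astype(np.float32)))
```

```text
[ 274    0   76   29 1549] [ 80.9 471.9 144.1  22.7]
[ 282   70   64   67 4163] [100.6 478.1  84.4  15.9]
[ 289  188   50   58 2250] [110.7 484.9  12.3  14.8]
[ 283  277   61   61 2782] [102.4 490.6 -59.   12.1]
walls ((578.95556640625, 7.8807373046875), (199.2012176513672, 293.76104736328125), 0.8701378107070923) [ 479.88239088 -138.54820052] [679.85980308 155.95467951]
rack ((482.5362854003906, 33.016265869140625), (76.64915466308594, 259.8175964355469), 5.151594638824463)
```

View pics/w1.png

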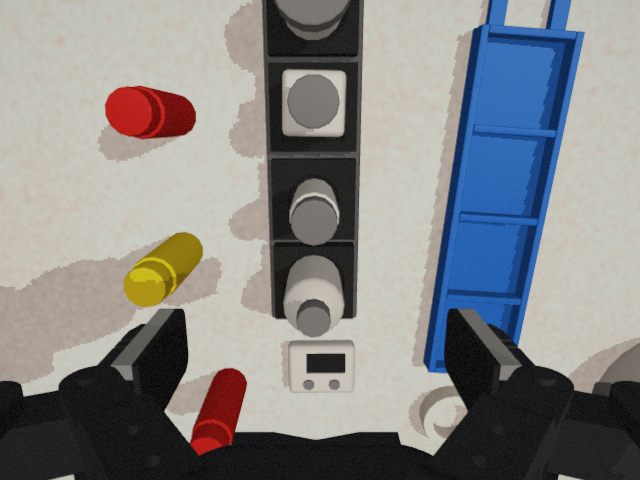

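The wrist view shows the square at (314,100), vial (314,215), flask (313,318) and the pot at the top edge. All three cameras agree and the spacing is 72 mm. That puts the pot at about (471.8,155.5), with the carrier origin at (639.5,8.5) and yaw 1°. I'll start with the pot.

To row units: 151 mm is 0.5033, 110 mm is 0.3667.

Emit:
drive_effector([
  [0.1333, 0, 0, 0, 0, 0],
  [0.2667, 0, 0, 0, 0, 0],
  [0.4, 0, 0, 0, 0, 0],
  [0.5033, -0.0033, 0.1, 0, 0, 0],
  [0.5033, -0.0033, 0.2333, 0, 0, 0],
  [0.5033, -0.0033, 0.3667, 0, 0, 0],
  [0.5033, -0.0033, 0.4667, 0, 0, 0],
  [0.5033, -0.0033, 0.4667, 0, 0, 0],
])

```text
t: 2.08
tcp_pos: [470.0, 155.0, 111.2]
tcp_rot: [[-0.088, 0.996, -0.005], [0.996, 0.088, -0.002], [-0.001, -0.005, -1.0]]
contact_force: [0.5, -0.5, -0.5]
gripper_width: 85.0
grip_force: 0.0
```

Run:
```python
from station import status,snapshot
from h import *
for n in ['scene','side']:
    p,d=snapshot(n);np.savez('pics/'+n+'1.npz',p=p,d=d);cv2.imwrite('pics/'+n+'1.png',p[:,:,::-1])
```

```text
(no output)
```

View pics/side1.png

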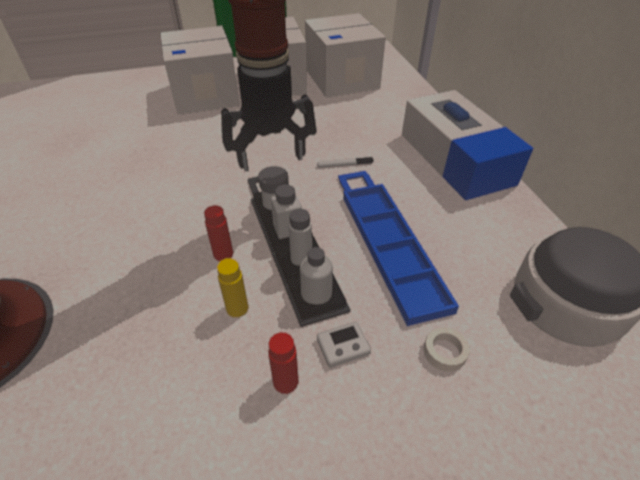

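Side view: the gripper at (268,150) straddles the pot (273,180). I'll go down and close.

To row units: 39 mm is 0.13, 30 mm is 0.1.

Emit:
drive_effector([
  [0, 0.0033, 0.05, 0, 0, 0],
  [0, 0.0067, 0.1, 0, 0, 0],
  [0, 0.0067, 0.13, 0, 0, 0],
  [0, 0.0067, 0.13, 0, 0, 0],
  [0, 0.0067, 0.13, 0, 0, 0],
])

```text
t: 2.8
tcp_pos: [472.8, 155.6, 74.4]
tcp_rot: [[-0.088, 0.996, 0.0], [0.996, 0.088, 0.0], [0.0, 0.0, -1.0]]
contact_force: [-0.2, 1.0, 0.7]
gripper_width: 85.1
grip_force: 0.0
```

Emit:
drive_effector([
  [0, 0, 0, 0, 0, 0],
  [0, 0, 0, 0, 0, 0],
  [0, 0, 0, 0, 0, 0],
  [0, 0, 0, 0, 0, 0],
  [0, 0, 0, 0, 0, 0],
  [0, 0, 0, 0, 0, 0],
  [0, 0, 0, 0, 0, 0],
  [0, 0, 0, 0, 0, 0],
], jaw=30, force=30)

```text
t: 3.8
tcp_pos: [472.8, 155.6, 74.7]
tcp_rot: [[-0.088, 0.996, 0.0], [0.996, 0.088, 0.0], [0.0, 0.0, -1.0]]
contact_force: [-1.6, 0.6, 5.6]
gripper_width: 50.8
grip_force: 31.3
```

To row units: -120 mm is -0.4, -105 mm is -0.35.

Emit:
drive_effector([
  [0, 0, -0.0167, 0, 0, 0],
  [0, 0, -0.0667, 0, 0, 0],
  [0, 0, -0.15, 0, 0, 0],
  [0, 0, -0.25, 0, 0, 0],
  [0, 0, -0.35, 0, 0, 0],
  [0, 0, -0.4, 0, 0, 0],
  [0, 0, -0.4, 0, 0, 0],
], jaw=30, force=40)

```text
t: 4.68
tcp_pos: [473.4, 155.7, 196.0]
tcp_rot: [[-0.088, 0.996, 0.003], [0.996, 0.088, 0.001], [0.001, 0.003, -1.0]]
contact_force: [-0.8, 0.2, -0.8]
gripper_width: 50.5
grip_force: 41.7
```

Emit:
drive_effector([
  [-0.0667, 0.05, 0, 0, 0, 0.01],
  [-0.2, 0.1167, 0, 0, 0, 0.02],
  [-0.3333, 0.2, 0, 0, 0, 0.0355],
  [-0.4667, 0.2833, 0, 0, 0, 0.0355],
  [-0.6, 0.35, 0, 0, 0, 0.0355],
  [-0.7333, 0.4167, 0, 0, 0, 0.0355],
  [-0.8333, 0.46, 0, 0, 0, 0.0355],
  [-0.8967, 0.485, 0, 0, 0, 0.0355],
  [-0.8967, 0.485, 0, 0, 0, 0.0355],
  [-0.8967, 0.485, 0, 0, 0, 0.0355],
])

```text
t: 5.92
tcp_pos: [640.7, -97.3, 194.0]
tcp_rot: [[-0.019, 1.0, -0.001], [1.0, 0.019, 0.002], [0.002, -0.001, -1.0]]
contact_force: [0.0, -0.1, -0.6]
gripper_width: 50.8
grip_force: 41.8
```

Run:
```python
from station import snapshot
from h import *
p,d=snapshot('side');cv2.imwrite('pics/side2.png',p[:,:,::-1])
```

```text
(no output)
```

View pics/side2.png

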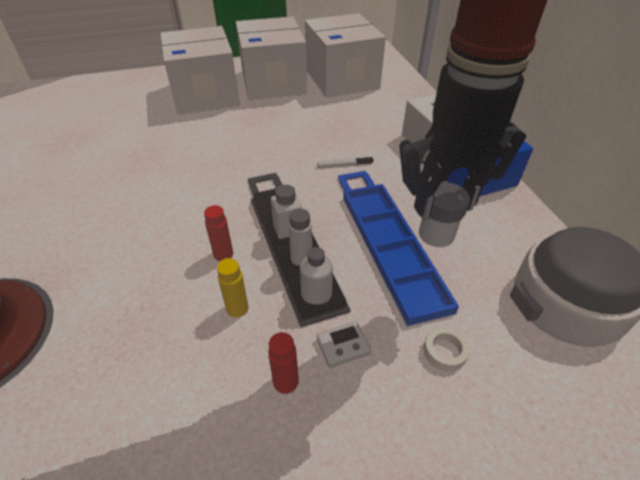

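The pot hangs upright at (440,220), and the bare rack tab shows clearly at (265,183). I'll lower it, slowing near the floor.

To row units: 126 mm is 0.42, 125 mm is 0.4167.

Emit:
drive_effector([
  [-0.0067, 0.0033, 0.1, 0, 0, 0],
  [-0.0067, 0.0033, 0.2, 0, 0, 0],
  [-0.0067, 0.0033, 0.3, 0, 0, 0],
  [-0.0067, 0.0033, 0.3667, 0, 0, 0],
  [-0.0067, 0.0033, 0.4, 0, 0, 0],
  [-0.0067, 0.0033, 0.4133, 0, 0, 0],
  [-0.0067, 0.0033, 0.4167, 0, 0, 0],
  [-0.0067, 0.0033, 0.42, 0, 0, 0],
  [-0.0067, 0.0033, 0.42, 0, 0, 0],
])

```text
t: 7.1
tcp_pos: [642.6, -101.7, 68.8]
tcp_rot: [[-0.017, 1.0, 0.001], [1.0, 0.017, -0.0], [-0.0, 0.001, -1.0]]
contact_force: [-1.0, 0.5, -0.8]
gripper_width: 50.1
grip_force: 41.8
```

To row units: 1 mm is 0.0033, 0.5 mm is 0.0017.

Emit:
drive_effector([
  [0, 0, 0.0017, 0, 0, 0],
  [0, 0, 0.0033, 0, 0, 0],
  [0, 0, 0.0033, 0, 0, 0],
])

```text
t: 7.48
tcp_pos: [642.3, -101.6, 67.3]
tcp_rot: [[-0.017, 1.0, -0.0], [1.0, 0.017, 0.0], [0.0, -0.0, -1.0]]
contact_force: [-0.1, 0.5, -0.1]
gripper_width: 50.7
grip_force: 41.8
```

To row units: 1 mm is 0.0033, 0.5 mm is 0.0017.

Emit:
drive_effector([
  [0, 0, 0.0017, 0, 0, 0],
  [0, 0, 0.0033, 0, 0, 0],
  [0, 0, 0.0033, 0, 0, 0],
])

```text
t: 7.85
tcp_pos: [642.4, -101.6, 66.9]
tcp_rot: [[-0.017, 1.0, 0.0], [1.0, 0.017, -0.0], [-0.0, 0.0, -1.0]]
contact_force: [-1.8, 0.5, 4.4]
gripper_width: 50.6
grip_force: 42.2
```

Emit:
drive_effector([
  [0, 0, 0.001, 0, 0, 0],
  [0, 0, 0.002, 0, 0, 0],
  [0, 0, 0.002, 0, 0, 0],
])

```text
t: 8.22
tcp_pos: [642.4, -101.6, 66.9]
tcp_rot: [[-0.017, 1.0, 0.0], [1.0, 0.017, -0.0], [-0.0, 0.0, -1.0]]
contact_force: [-3.0, 0.6, 7.8]
gripper_width: 50.2
grip_force: 42.7
```

To row units: -110 mm is -0.3667, -80 mm is -0.2667.

Emit:
drive_effector([
  [0, 0, 0, 0, 0, 0],
  [0, 0, 0, 0, 0, 0],
  [0, 0, 0, 0, 0, 0],
  [0, 0, 0, 0, 0, 0],
  [0, 0, 0, 0, 0, 0],
  [0, 0, -0.0333, 0, 0, 0],
  [0, 0, -0.1333, 0, 0, 0],
  [0, 0, -0.2667, 0, 0, 0],
  [0, 0, -0.3667, 0, 0, 0],
  [0, 0, -0.3667, 0, 0, 0],
], jaw=85)

```text
t: 9.48
tcp_pos: [644.3, -101.9, 179.6]
tcp_rot: [[-0.017, 1.0, 0.008], [1.0, 0.017, -0.001], [-0.001, 0.008, -1.0]]
contact_force: [0.4, -0.4, -1.4]
gripper_width: 85.2
grip_force: 0.0
```

Emit:
drive_effector([
  [0.0833, -0.0667, 0, 0, 0, -0.01],
  [0.2167, -0.1833, 0, 0, 0, -0.025],
  [0.35, -0.3, 0, 0, 0, -0.0355],
  [0.4833, -0.4167, 0, 0, 0, -0.0355],
  [0.5833, -0.5, 0, 0, 0, -0.0355],
  [0.6267, -0.5367, 0, 0, 0, -0.0355],
  [0.6267, -0.5367, 0.0333, 0, 0, -0.0355],
  [0.6267, -0.5367, 0.1333, 0, 0, -0.0355],
  [0.6267, -0.5367, 0.2, 0, 0, -0.0355],
  [0.6267, -0.5367, 0.2, 0, 0, -0.0355],
])

```text
t: 10.72
tcp_pos: [478.2, 81.4, 113.8]
tcp_rot: [[-0.085, 0.996, -0.003], [0.996, 0.085, -0.002], [-0.002, -0.003, -1.0]]
contact_force: [-0.5, 0.3, -0.5]
gripper_width: 85.0
grip_force: 0.0
```

Run:
```python
from station import snapshot
from h import *
p,d=snapshot('side');cv2.imwrite('pics/side3.png',p[:,:,::-1])
```

```text
(no output)
```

View pics/side3.png

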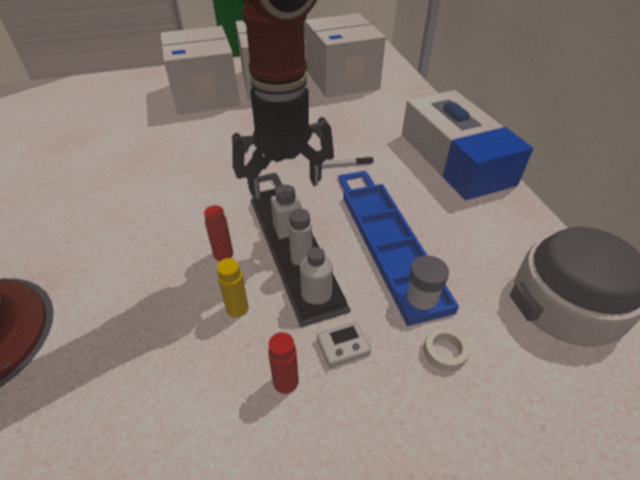

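The pot stands upright in the far compartment at (427,285). The gripper straddles the square bottle at (286,200).

To row units: 50 mm is 0.1667, 44 mm is 0.1467.

Emit:
drive_effector([
  [0.0033, 0, 0.05, 0, 0, 0],
  [0.005, 0, 0.1, 0, 0, 0],
  [0.005, 0, 0.1467, 0, 0, 0],
  [0.005, 0, 0.1667, 0, 0, 0],
  [0.005, 0, 0.1667, 0, 0, 0],
  [0.005, 0, 0.1667, 0, 0, 0],
])

```text
t: 11.52
tcp_pos: [478.3, 85.2, 66.0]
tcp_rot: [[-0.088, 0.996, 0.001], [0.996, 0.088, 0.0], [0.0, 0.001, -1.0]]
contact_force: [-0.0, 0.3, -0.5]
gripper_width: 85.1
grip_force: 0.0
```

To row units: 2 mm is 0.0067, -1 mm is -0.0033.

Emit:
drive_effector([
  [-0.0033, 0, 0.0067, 0, 0, 0],
  [-0.0033, 0, 0.0067, 0, 0, 0],
  [-0.0033, 0, 0.0067, 0, 0, 0],
  [-0.0033, 0, 0.0067, 0, 0, 0],
  [-0.0033, 0, 0.0067, 0, 0, 0],
  [-0.0033, 0, 0.0067, 0, 0, 0],
  [-0.0033, 0, 0.0067, 0, 0, 0],
  [-0.0033, 0, 0.0067, 0, 0, 0],
  [-0.0033, 0, 0.0067, 0, 0, 0],
  [-0.0033, 0, 0.0067, 0, 0, 0],
], jaw=20, force=40)

```text
t: 12.78
tcp_pos: [478.4, 84.1, 64.0]
tcp_rot: [[-0.088, 0.996, 0.001], [0.996, 0.088, 0.0], [0.0, 0.001, -1.0]]
contact_force: [0.2, -0.5, 5.3]
gripper_width: 41.1
grip_force: 41.7
```

To row units: -120 mm is -0.4, -105 mm is -0.35.

Emit:
drive_effector([
  [0, 0, -0.0167, 0, 0, 0],
  [0, 0, -0.0667, 0, 0, 0],
  [0, 0, -0.15, 0, 0, 0],
  [0, 0, -0.25, 0, 0, 0],
  [0, 0, -0.35, 0, 0, 0],
  [0, 0, -0.4, 0, 0, 0],
  [0, 0, -0.4, 0, 0, 0],
])

```text
t: 13.65
tcp_pos: [478.5, 84.2, 185.3]
tcp_rot: [[-0.088, 0.996, 0.003], [0.996, 0.088, 0.001], [0.0, 0.003, -1.0]]
contact_force: [-0.4, 0.2, -0.7]
gripper_width: 41.4
grip_force: 41.2
```

Emit:
drive_effector([
  [-0.05, 0.06, 0, 0, 0, 0.01],
  [-0.1333, 0.16, 0, 0, 0, 0.02],
  [-0.2167, 0.26, 0, 0, 0, 0.0355],
  [-0.3, 0.36, 0, 0, 0, 0.0355],
  [-0.3667, 0.44, 0, 0, 0, 0.0355],
  [-0.4167, 0.5033, 0, 0, 0, 0.0355],
  [-0.4167, 0.5033, 0, 0, 0, 0.0355],
  [-0.4167, 0.5033, 0.0667, 0, 0, 0.0355],
  [-0.4167, 0.5033, 0.0667, 0, 0, 0.0355],
])

```text
t: 14.78
tcp_pos: [636.9, -25.9, 161.5]
tcp_rot: [[-0.018, 1.0, -0.007], [1.0, 0.018, 0.001], [0.001, -0.007, -1.0]]
contact_force: [-0.5, 0.0, 0.2]
gripper_width: 41.3
grip_force: 41.1
```

To row units: 106 mm is 0.3533, 104 mm is 0.3467.

Emit:
drive_effector([
  [-0.0033, 0.0033, 0.1, 0, 0, 0],
  [-0.0033, 0.0033, 0.2, 0, 0, 0],
  [-0.0033, 0.0033, 0.2833, 0, 0, 0],
  [-0.0033, 0.0033, 0.3267, 0, 0, 0],
  [-0.0033, 0.0033, 0.3467, 0, 0, 0],
  [-0.0033, 0.0033, 0.3533, 0, 0, 0],
  [-0.0033, 0.0033, 0.3533, 0, 0, 0],
  [-0.0033, 0.0033, 0.3533, 0, 0, 0],
])

```text
t: 15.78
tcp_pos: [641.0, -28.1, 58.5]
tcp_rot: [[-0.017, 1.0, 0.001], [1.0, 0.017, -0.0], [-0.0, 0.001, -1.0]]
contact_force: [-0.0, 0.3, -1.4]
gripper_width: 41.5
grip_force: 41.1
```

To row units: 1 mm is 0.0033, 0.5 mm is 0.0017.

Emit:
drive_effector([
  [0, 0, 0.0017, 0, 0, 0],
  [0, 0, 0.0033, 0, 0, 0],
  [0, 0, 0.0033, 0, 0, 0],
])

```text
t: 16.15
tcp_pos: [640.4, -28.1, 56.7]
tcp_rot: [[-0.017, 1.0, -0.0], [1.0, 0.017, 0.0], [0.0, -0.0, -1.0]]
contact_force: [-0.1, 0.0, -0.6]
gripper_width: 41.5
grip_force: 41.1
```

Emit:
drive_effector([
  [0, 0, 0.0017, 0, 0, 0],
  [0, 0, 0.0033, 0, 0, 0],
  [0, 0, 0.0033, 0, 0, 0],
])

```text
t: 16.52
tcp_pos: [640.5, -28.1, 56.0]
tcp_rot: [[-0.017, 1.0, 0.0], [1.0, 0.017, 0.0], [0.0, 0.0, -1.0]]
contact_force: [0.1, 0.0, 2.4]
gripper_width: 41.7
grip_force: 41.5
```

To row units: -115 mm is -0.3833, -80 mm is -0.2667.

Emit:
drive_effector([
  [0, 0, 0, 0, 0, 0],
  [0, 0, 0, 0, 0, 0],
  [0, 0, 0, 0, 0, 0],
  [0, 0, 0, 0, 0, 0],
  [0, 0, 0, 0, 0, 0],
  [0, 0, -0.0333, 0, 0, 0],
  [0, 0, -0.1333, 0, 0, 0],
  [0, 0, -0.2667, 0, 0, 0],
  [0, 0, -0.3833, 0, 0, 0],
  [0, 0, -0.3833, 0, 0, 0],
], jaw=85)

```text
t: 17.77
tcp_pos: [642.9, -28.2, 175.2]
tcp_rot: [[-0.017, 1.0, 0.009], [1.0, 0.017, -0.0], [-0.0, 0.009, -1.0]]
contact_force: [0.4, 0.1, -0.5]
gripper_width: 85.2
grip_force: 0.0
```

Emit:
drive_effector([
  [0.0333, -0.1, 0, 0, 0, -0.01],
  [0.0667, -0.2167, 0, 0, 0, -0.025],
  [0.1, -0.3333, 0, 0, 0, -0.0355],
  [0.1267, -0.45, 0, 0, 0, -0.0355],
  [0.1433, -0.5167, 0, 0, 0, -0.0355],
  [0.1433, -0.5167, 0, 0, 0, -0.0355],
  [0.1433, -0.5167, 0.0667, 0, 0, -0.0355],
  [0.1433, -0.5167, 0.1333, 0, 0, -0.0355],
  [0.1433, -0.5167, 0.1333, 0, 0, -0.0355],
])

```text
t: 18.9
tcp_pos: [484.9, 11.8, 129.4]
tcp_rot: [[-0.087, 0.996, -0.003], [0.996, 0.087, -0.0], [-0.0, -0.003, -1.0]]
contact_force: [0.2, -0.1, 0.6]
gripper_width: 85.1
grip_force: 0.0
```

Run:
```python
from station import snapshot
from h import *
p,d=snapshot('side');cv2.imwrite('pics/side4.png',p[:,:,::-1])
```

```text
(no output)
```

View pics/side4.png

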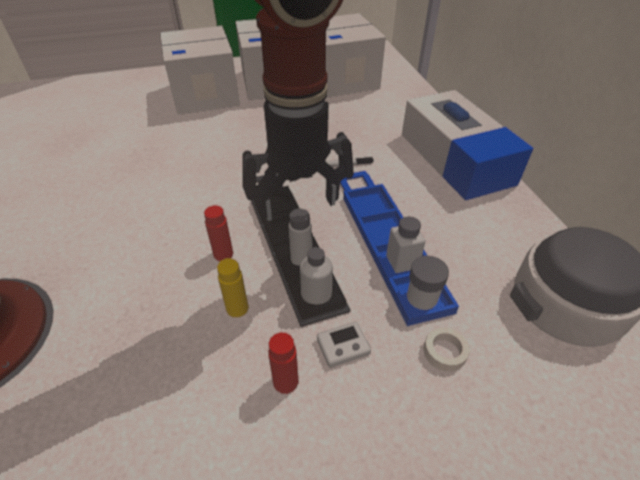

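The square stands upright beside the pot at (405,245). The vial at (300,235) is next, with the gripper above it.

To row units: 54 mm is 0.18, 45 mm is 0.15.

Emit:
drive_effector([
  [0, 0, 0.05, 0, 0, 0],
  [0, 0, 0.1, 0, 0, 0],
  [0, 0, 0.15, 0, 0, 0],
  [0, 0, 0.18, 0, 0, 0],
  [0, 0, 0.18, 0, 0, 0],
  [0, 0, 0.18, 0, 0, 0],
])

```text
t: 19.7
tcp_pos: [485.2, 12.3, 77.0]
tcp_rot: [[-0.088, 0.996, 0.001], [0.996, 0.088, 0.0], [0.0, 0.001, -1.0]]
contact_force: [-0.6, -1.0, 0.8]
gripper_width: 84.7
grip_force: 0.0
```

Emit:
drive_effector([
  [0, 0, 0, 0, 0, 0],
  [0, 0, 0, 0, 0, 0],
  [0, 0, 0, 0, 0, 0],
  [0, 0, 0, 0, 0, 0],
  [0, 0, 0, 0, 0, 0],
  [0, 0, 0, 0, 0, 0],
  [0, 0, 0, 0, 0, 0],
  [0, 0, 0, 0, 0, 0],
  [0, 0, 0, 0, 0, 0],
  [0, 0, 0, 0, 0, 0],
], jaw=15, force=40)

```text
t: 20.95
tcp_pos: [484.9, 12.2, 77.0]
tcp_rot: [[-0.088, 0.996, 0.0], [0.996, 0.088, 0.0], [-0.0, 0.0, -1.0]]
contact_force: [-1.5, -1.1, 5.4]
gripper_width: 33.1
grip_force: 39.7
```

To row units: -80 mm is -0.2667, -70 mm is -0.2333.

Emit:
drive_effector([
  [0, 0, -0.0167, 0, 0, 0],
  [0, 0, -0.0667, 0, 0, 0],
  [0, 0, -0.15, 0, 0, 0],
  [0, 0, -0.2333, 0, 0, 0],
  [0, 0, -0.2667, 0, 0, 0],
  [0, 0, -0.2667, 0, 0, 0],
])

```text
t: 21.7
tcp_pos: [485.1, 12.2, 157.4]
tcp_rot: [[-0.088, 0.996, 0.002], [0.996, 0.088, 0.0], [-0.0, 0.002, -1.0]]
contact_force: [-0.6, -0.4, -0.6]
gripper_width: 33.0
grip_force: 39.8
```

Emit:
drive_effector([
  [0.0067, 0.06, 0, 0, 0, 0.01],
  [0.02, 0.16, 0, 0, 0, 0.02],
  [0.0333, 0.26, 0, 0, 0, 0.0355],
  [0.0467, 0.36, 0, 0, 0, 0.0355],
  [0.0567, 0.45, 0, 0, 0, 0.0355],
  [0.0633, 0.52, 0, 0, 0, 0.0355],
  [0.0633, 0.52, 0, 0, 0, 0.0355],
  [0.0633, 0.52, 0.0667, 0, 0, 0.0355],
  [0.0633, 0.52, 0.0667, 0, 0, 0.0355],
])

```text
t: 22.82
tcp_pos: [635.8, 44.4, 134.3]
tcp_rot: [[-0.017, 1.0, -0.007], [1.0, 0.017, -0.001], [-0.001, -0.007, -1.0]]
contact_force: [-0.6, -0.5, -1.6]
gripper_width: 33.0
grip_force: 40.0
```

Emit:
drive_effector([
  [0, 0, 0.0667, 0, 0, 0],
  [0, 0, 0.1333, 0, 0, 0],
  [0, 0, 0.1833, 0, 0, 0],
  [0, 0, 0.2067, 0, 0, 0],
  [0, 0, 0.2167, 0, 0, 0],
  [0, 0, 0.2167, 0, 0, 0],
  [0, 0, 0.2167, 0, 0, 0],
])

```text
t: 23.7
tcp_pos: [639.0, 45.0, 72.4]
tcp_rot: [[-0.017, 1.0, 0.001], [1.0, 0.017, 0.0], [0.0, 0.001, -1.0]]
contact_force: [-0.6, -0.7, -0.2]
gripper_width: 33.1
grip_force: 40.0
```

Floor contact is expected at TCP z of about 69.0.

To row units: 2 mm is 0.0067, 1.2 mm is 0.004.

Emit:
drive_effector([
  [0, 0, 0.0017, 0, 0, 0],
  [0, 0, 0.004, 0, 0, 0],
  [0, 0, 0.0067, 0, 0, 0],
  [0, 0, 0.0067, 0, 0, 0],
])

```text
t: 24.2
tcp_pos: [638.4, 44.9, 69.6]
tcp_rot: [[-0.017, 1.0, -0.0], [1.0, 0.017, -0.0], [-0.0, -0.0, -1.0]]
contact_force: [-0.7, 0.0, -2.0]
gripper_width: 33.0
grip_force: 40.0
```

Emit:
drive_effector([
  [0, 0, 0.0013, 0, 0, 0],
  [0, 0, 0.0027, 0, 0, 0],
  [0, 0, 0.0027, 0, 0, 0],
])

```text
t: 24.58
tcp_pos: [638.6, 44.9, 69.2]
tcp_rot: [[-0.017, 1.0, 0.0], [1.0, 0.017, 0.0], [0.0, 0.0, -1.0]]
contact_force: [-0.5, -0.7, 1.0]
gripper_width: 33.1
grip_force: 40.1
```

Emit:
drive_effector([
  [0, 0, 0.001, 0, 0, 0],
  [0, 0, 0.0017, 0, 0, 0],
  [0, 0, 0.0017, 0, 0, 0],
])

```text
t: 24.95
tcp_pos: [638.6, 44.9, 69.1]
tcp_rot: [[-0.017, 1.0, 0.0], [1.0, 0.017, 0.0], [0.0, 0.0, -1.0]]
contact_force: [-1.6, 0.1, 5.4]
gripper_width: 33.2
grip_force: 40.5
```

To row units: -105 mm is -0.35, -80 mm is -0.2667.

Emit:
drive_effector([
  [0, 0, 0, 0, 0, 0],
  [0, 0, 0, 0, 0, 0],
  [0, 0, 0, 0, 0, 0],
  [0, 0, 0, 0, 0, 0],
  [0, 0, 0, 0, 0, 0],
  [0, 0, -0.0333, 0, 0, 0],
  [0, 0, -0.1333, 0, 0, 0],
  [0, 0, -0.2667, 0, 0, 0],
  [0, 0, -0.35, 0, 0, 0],
  [0, 0, -0.35, 0, 0, 0],
], jaw=85)

```text
t: 26.2
tcp_pos: [640.2, 45.0, 176.7]
tcp_rot: [[-0.017, 1.0, 0.006], [1.0, 0.017, 0.001], [0.001, 0.006, -1.0]]
contact_force: [0.1, 0.2, -0.9]
gripper_width: 84.7
grip_force: 0.0
```

Emit:
drive_effector([
  [-0.0667, -0.0933, 0, 0, 0, -0.01],
  [-0.15, -0.2167, 0, 0, 0, -0.025],
  [-0.2333, -0.3333, 0, 0, 0, -0.0355],
  [-0.3, -0.44, 0, 0, 0, -0.0355],
  [-0.34, -0.5, 0, 0, 0, -0.0355],
  [-0.34, -0.5, 0, 0, 0, -0.0355],
  [-0.34, -0.5, 0.1, 0, 0, -0.0355],
  [-0.34, -0.5, 0.2, 0, 0, -0.0355],
  [-0.34, -0.5, 0.2, 0, 0, -0.0355],
])

```text
t: 27.32
tcp_pos: [489.7, -58.4, 111.4]
tcp_rot: [[-0.09, 0.996, -0.005], [0.996, 0.09, 0.001], [0.002, -0.005, -1.0]]
contact_force: [-1.3, 0.8, 0.0]
gripper_width: 84.6
grip_force: 0.0
```

Run:
```python
from station import snapshot
from h import *
p,d=snapshot('side');cv2.imwrite('pics/side5.png',p[:,:,::-1])
```

```text
(no output)
```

View pics/side5.png

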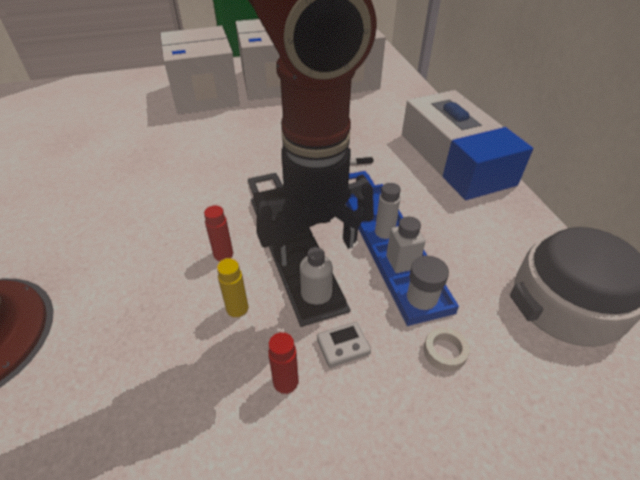

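The vial stands upright in the third compartment at (388,210). I'm above the flask (316,275).

To row units: 53 mm is 0.1767, 45 mm is 0.15.

Emit:
drive_effector([
  [0, 0, 0.05, 0, 0, 0],
  [0, 0, 0.1, 0, 0, 0],
  [0, 0, 0.15, 0, 0, 0],
  [0, 0, 0.1767, 0, 0, 0],
  [0, 0, 0.1767, 0, 0, 0],
  [0, 0, 0.1767, 0, 0, 0],
])

```text
t: 28.12
tcp_pos: [490.5, -59.7, 60.6]
tcp_rot: [[-0.088, 0.996, 0.0], [0.996, 0.088, -0.0], [-0.0, 0.0, -1.0]]
contact_force: [-0.3, -0.0, -0.2]
gripper_width: 85.7
grip_force: 0.0
```

Emit:
drive_effector([
  [0, 0, 0, 0, 0, 0],
  [0, 0, 0, 0, 0, 0],
  [0, 0, 0, 0, 0, 0],
  [0, 0, 0, 0, 0, 0],
  [0, 0, 0, 0, 0, 0],
  [0, 0, 0, 0, 0, 0],
  [0, 0, 0, 0, 0, 0],
  [0, 0, 0, 0, 0, 0],
  [0, 0, 0, 0, 0, 0],
], jaw=25, force=40)

```text
t: 29.25
tcp_pos: [490.5, -59.7, 60.9]
tcp_rot: [[-0.088, 0.996, 0.001], [0.996, 0.088, -0.0], [-0.0, 0.001, -1.0]]
contact_force: [-1.6, -0.8, 5.3]
gripper_width: 45.0
grip_force: 41.0
```

To row units: -120 mm is -0.4, -105 mm is -0.35.

Emit:
drive_effector([
  [0, 0, -0.0167, 0, 0, 0],
  [0, 0, -0.0667, 0, 0, 0],
  [0, 0, -0.15, 0, 0, 0],
  [0, 0, -0.25, 0, 0, 0],
  [0, 0, -0.35, 0, 0, 0],
  [0, 0, -0.4, 0, 0, 0],
  [0, 0, -0.4, 0, 0, 0],
])

```text
t: 30.12
tcp_pos: [490.9, -59.7, 182.1]
tcp_rot: [[-0.088, 0.996, 0.003], [0.996, 0.088, -0.0], [-0.001, 0.003, -1.0]]
contact_force: [-0.2, 0.5, -1.6]
gripper_width: 44.9
grip_force: 41.1
```

Emit:
drive_effector([
  [0.05, 0.05, 0, 0, 0, 0.01],
  [0.1333, 0.1333, 0, 0, 0, 0.02],
  [0.2167, 0.2167, 0, 0, 0, 0.0355],
  [0.3067, 0.3067, 0, 0, 0, 0.0355],
  [0.4, 0.4, 0, 0, 0, 0.0355],
  [0.4833, 0.4833, 0, 0, 0, 0.0355],
  [0.54, 0.54, 0, 0, 0, 0.0355],
  [0.54, 0.54, 0, 0, 0, 0.0355],
  [0.54, 0.54, 0.0667, 0, 0, 0.0355],
  [0.54, 0.54, 0.0667, 0, 0, 0.0355],
])

```text
t: 31.38
tcp_pos: [635.1, 113.9, 158.2]
tcp_rot: [[-0.016, 1.0, -0.006], [1.0, 0.016, -0.002], [-0.002, -0.006, -1.0]]
contact_force: [0.3, -0.2, -0.8]
gripper_width: 44.9
grip_force: 41.2
```

Emit:
drive_effector([
  [0, 0, 0.1, 0, 0, 0],
  [0, 0, 0.2, 0, 0, 0],
  [0, 0, 0.2833, 0, 0, 0],
  [0, 0, 0.3267, 0, 0, 0],
  [0, 0, 0.3467, 0, 0, 0],
  [0, 0, 0.35, 0, 0, 0],
  [0, 0, 0.35, 0, 0, 0],
  [0, 0, 0.35, 0, 0, 0],
])

```text
t: 32.38
tcp_pos: [637.9, 116.1, 56.2]
tcp_rot: [[-0.017, 1.0, 0.001], [1.0, 0.017, 0.0], [0.0, 0.001, -1.0]]
contact_force: [-0.3, 0.2, -1.1]
gripper_width: 44.8
grip_force: 41.2
```

To row units: 2 mm is 0.0067, 1.2 mm is 0.004.

Emit:
drive_effector([
  [0, 0, 0.0017, 0, 0, 0],
  [0, 0, 0.004, 0, 0, 0],
  [0, 0, 0.0067, 0, 0, 0],
  [0, 0, 0.0067, 0, 0, 0],
])

```text
t: 32.88
tcp_pos: [637.3, 115.9, 53.2]
tcp_rot: [[-0.017, 1.0, -0.0], [1.0, 0.017, -0.0], [-0.0, -0.0, -1.0]]
contact_force: [1.1, 0.4, -2.2]
gripper_width: 45.1
grip_force: 41.2
```

Emit:
drive_effector([
  [0, 0, 0.0013, 0, 0, 0],
  [0, 0, 0.0027, 0, 0, 0],
  [0, 0, 0.0027, 0, 0, 0],
])

```text
t: 33.25
tcp_pos: [637.4, 116.0, 53.1]
tcp_rot: [[-0.017, 1.0, 0.0], [1.0, 0.017, 0.0], [0.0, 0.0, -1.0]]
contact_force: [-1.2, -0.6, 2.9]
gripper_width: 44.9
grip_force: 41.5
```

Emit:
drive_effector([
  [0, 0, 0.001, 0, 0, 0],
  [0, 0, 0.0017, 0, 0, 0],
  [0, 0, 0.0017, 0, 0, 0],
])

```text
t: 33.62
tcp_pos: [637.4, 116.0, 53.0]
tcp_rot: [[-0.017, 1.0, 0.0], [1.0, 0.017, 0.0], [0.0, 0.0, -1.0]]
contact_force: [-1.6, 0.4, 6.0]
gripper_width: 44.8
grip_force: 41.8
```

The flask is on the floor. I'll release it, retreat, and check.

To row units: -150 mm is -0.5, -120 mm is -0.4.

Emit:
drive_effector([
  [0, 0, 0, 0, 0, 0],
  [0, 0, 0, 0, 0, 0],
  [0, 0, 0, 0, 0, 0],
  [0, 0, 0, 0, 0, 0],
  [0, 0, 0, 0, 0, 0],
  [0, 0, -0.0333, 0, 0, 0],
  [0, 0, -0.1333, 0, 0, 0],
  [0, 0, -0.2667, 0, 0, 0],
  [0, 0, -0.4, 0, 0, 0],
  [0, 0, -0.5, 0, 0, 0],
], jaw=85)

```text
t: 34.88
tcp_pos: [638.0, 116.1, 205.1]
tcp_rot: [[-0.017, 1.0, 0.003], [1.0, 0.017, 0.001], [0.001, 0.003, -1.0]]
contact_force: [-0.4, 0.6, 0.0]
gripper_width: 84.8
grip_force: 0.0
```

Emit:
drive_effector([
  [0, -0.1333, -0.0667, 0, 0, 0],
  [0, -0.2667, -0.1333, 0, 0, 0],
  [0, -0.4, -0.1667, 0, 0, 0],
  [0, -0.4667, -0.1667, 0, 0, 0],
  [0, -0.4667, -0.1667, 0, 0, 0],
  [0, -0.4667, -0.1667, 0, 0, 0],
])

```text
t: 35.62
tcp_pos: [498.6, 113.5, 252.6]
tcp_rot: [[-0.017, 1.0, 0.002], [1.0, 0.017, 0.0], [0.0, 0.002, -1.0]]
contact_force: [1.2, 0.4, 0.6]
gripper_width: 85.1
grip_force: 0.0
```

Run:
```python
from station import snapshot,camera_params
from h import *
p,d=snapshot('scene');cv2.imwrite('pics/scene6.png',p[:,:,::-1])
c=camera_params('side');p,d=snapshot('side');W=cloud(d,c['intrinsics'],c['R'],c['t'])
for y,h in ((116,94),(44,102),(-28,92),(-100,72)):
    m=(d>0)&(abs(W[...,0]-639)<40)&(abs(W[...,1]-y)<33)&(W[...,2]>h-6)&(W[...,2]<h+25)
    P=W[m];print(y,h,P.max(0)[2] if len(P) else None,np.round(cv2.minEnclosingCircle(P[:,:2].astype(np.float32))[0],1))
```

```text
116 94 94.55490952813942 [636.6 113.9]
44 102 102.54818316800444 [637.5  42.5]
-28 92 92.66709903874714 [640.6 -29.2]
-100 72 73.45202439164943 [ 641.3 -102.9]
```

View pics/scene6.png

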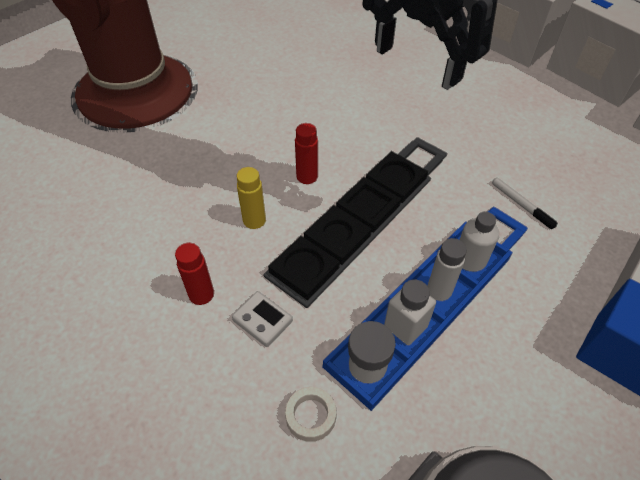

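All four stand upright in the carrier: pot (371,350), square (410,312), vial (447,270), flask (480,240). The flask is nearest the carrier's tab, and the cap heights match standing on the 6 mm floor. The rack is empty, with its tab at the pot's former end (425,155).

```bash
python3 -c "
from station import job;print(job.finish_job())"
```

```text
the job is handed in; nothing more can be done
None
```

The job is handed in at about 36 s: from the far end towards the carrier's tab stand the pot, square, vial and flask, all upright on their compartment floors, with the gripper clear.

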